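# Make up the coupling kit and the gear kit on their boards

### The arm

A 7-joint arm with a two-finger parallel gripper is mounted at the origin on a cart in front of the work surface, level with it; the furniture and walls round the work are solid. World frame = base frame: x ahead of the robot, y to its left, z up, the work surface at z = 0. Lengths are in m, angles in rad, forces in N, time in s.
With the tool pointing down it reaches from about 0.35 to 0.9 m from the base axis. Payload 7.2 kg.
Tool frame: the origin (TCP) lies midway between the tips of the shut fingers; the grasp point (between the pads) lies grip_point_offset behind it (grip_point_offset is the distance from the TCP to the grasp point, in m); z points along the fingers, y is the line along which they close (so a half turn about z gives the same grasp; the last joint's range is limited). The gripper opens to 85 mm and grips with 20 to 120 N. Pads are 22 mm wide; open, the fingers measure 114 mm over their backs; the gripper's body (76 mm by 85 mm) begins 54 mm behind the grasp point. The pads swing forward as they close: fully open they stand 13 mm farther back than shut.
Start: joints at [1.038, 0.411, -0.013, 1.596, 0.006, 1.134, -0.082], TCP at [0.28, -0.559, 0.231] pointing down, gripper open.
Joint ranges: [-2.95, 2.95], [-0.29, 1.99], [-1.47, 1.44], [0.14, 2.54], [-1.03, 4.17], [0.13, 1.85], [-2.86, 2.86]. Speed limits (rad/s): [2.39, 2.39, 3.01, 3.01, 3.14, 3.14, 3.14].

### API

Orientations are given as a unit quaternion [w, x, y, z].
In Python, from bench import * gives the robot as it stands. The module is installed in compiled form; this text tells all that it offers.
- The arm moves only by the tool carry_out, never from a script. Its argument "rows" is a list of rows, each a list of 6 numbers: the shift along the world's x, y, z in units of 50 mm (1.0 is 50 mm), then the turn, a rotation vector about the world's x, y, z in degrees. In form: [[dx, dy, dz, rx, ry, rz], ...]. A call has exactly 10 rows; each row is the pose to reach, as a shift and turn from the pose commanded when the call began; what a row does not reach only later rows make up. A row lasts 1/10 s, in which the tool goes at most 50 mm and 8.59 degrees, less where a joint would pass 70% of its speed; a pose out of reach is approached as far as the arm can. A call with a gripper value outside its range is refused whole. "fingers" is the finger opening in mm, from 0 to 85.4, set as the call begins (left out, the last holds). The fingers move at their own pace and stop on an object; "force" is the grip in N (left out, the last holds). Time passes only in rows, so rows that repeat a pose let the fingers close, or fill a call up. It gives the time, the measured TCP pose, the force, the opening and the grip force at its end, in the units of the state.
- read_state(): the state, without advancing time (a new reading comes with each control period).
- camera(name): name is "scene" or "top" or "wrist"; returns (picture, depth): 480x640x3 uint8, red, green, blue; 480x640 float32, m along the optical axis (not along the pixel's ray), 0 where there is no reading.
- calibration(name): a dict with "camera_matrix" (3x3 intrinsics, pixels), "rvec" (rotation vector, rad) and "tvec" (3), from world to camera coordinates, as OpenCV has them; the wrist camera has in their place "T_tool_cam" (4x4, takes a point from camera to tool coordinates, whose origin is the TCP and whose axes are the flange's). Camera axes: x right, y down, z forward; pixel columns grow to the right and rows downward; lengths in m; the calibration is good to about 2 mm. A picture is of the moment at which its call begins: read the wrist's pose just before it. calibration takes no time and is no camera call.
- finish_job(): hands the job in; it is judged then, once.
Trained networks look in the newest picture that a camera, given by its name, has taken for a name from the list of things; names that differ only in an ending like _2 or _b are one class to them, and where a whole thing is asked for, a point or a joint stands for the part that bears it (a point fixed in the world has none). Each returns a list of dicts, best first, with "score" (0 to 1); they miss things now and then, are a little off and sometimes report something else, mostly with a low value. They report only what shows in the picture. A call takes as long as a camera call. They do not tell look-alikes from the thing itself.
- recognise(camera, query): "rect" ([left, top, width, height] in pixels, round what is visible of it).
The state is a dict: "time": time; "q": joint angles; "qvel": joint speeds; "joint_torque": joint torques, N m; "eef_pos": TCP position; "eef_rot": TCP orientation; "ft_force": force on the tool from outside, world axes, zero at the start; "wrist_torque": the same for the moment, N m; "gripper_width": finger opening in m; "grasp_force": force on a finger pad.
Only numpy, scipy, OpenCV 4.12 (cv2) and the standard library are available. Lean on these libraries where they do the work, as an engineer would, in place of code of your own. Each camera call takes 0.05 s, during which the arm holds its last target. There are 200 camera calls.

### The job

Make up two kits from the stock between the boards. Coupling kit, blue board: stand the spindle upright on its foot in the round socket, slide the flange, boss up, down over it until it seats on the spindle's shoulder, and lay the bright nut in the square pocket. Gear kit, yellow board: lay the gear wheel, hub up, in the big round recess and the dark nut in the square pocket; leave the V-block, calipers and try square where they are.

Things in the scene. Friction and masses are not known exactly. Their poses are not given: they have to be found in the camera images.
- blue_board: Blue kit board, 220 x 130 x 18 mm plus 5 mm black edging, grey pocket floors, fixed flat on the bench. Origin: centre of its underside; x along its length, z up. Pockets 10 mm deep, their floor 8 mm above the bench: round socket, 54 mm across, centred at x = -55 mm, y = 0; square nut pocket, 50 x 50 mm, centred at x = +65 mm, y = 0.
- yellow_board: Yellow kit board, 220 x 130 x 18 mm plus 5 mm black edging, grey pocket floors, fixed flat on the bench. Origin: centre of its underside; x along its length, z up. Pockets 10 mm deep, their floor 8 mm above the bench: big round recess, 100 mm across, centred at x = -45 mm, y = 0; square nut pocket, 50 x 50 mm, centred at x = +70 mm, y = 0.
- spindle: Bright turned steel spindle standing on its foot, 100 mm high, 0.3 to 0.55 kg. Origin: centre of its underside, z up its axis. Foot 38 mm across to z = 12, body 32 mm across from z = 12 to 48, where the shoulder is; journal 21 mm across to z = 72; threaded end 18 mm across to z = 96, chamfered to 12 mm at the tip, z = 100. Grip the body.
- flange: Grey steel flange lying boss up: disc 85 mm across and 12 mm thick with four bolt holes, boss 43 mm across up to 30 mm, bored right through, 26 mm. 0.4 to 0.7 kg. Origin: centre of its underside, z up. Grip the boss above the disc. Its underside seats on the spindle's shoulder, 48 mm above the spindle's foot.
- gear_wheel: Grey steel gear wheel lying hub up: toothed rim 84 mm across and 16 mm thick, hub 34 mm across up to 26 mm, small bore. 0.3 to 0.55 kg. Origin: centre of its underside, z up. Grip the hub, which stands 10 mm above the rim.
- bright_nut: Light grey hexagon nut, 27 mm across flats, 31 mm across corners, 20 mm high, lying flat, the smaller of the two. Origin: centre of its underside, z up; one pair of flats faces along its own x, corners along y.
- dark_nut: Dark blue-black hexagon nut, 30 mm across flats, 34 mm across corners, 20 mm high, lying flat. Origin: centre of its underside, z up; one pair of flats faces along its own x, corners along y.
- v_block: Grey steel V-block, 45 x 55 x 38 mm, standing among the stock; it belongs to neither kit and stays where it is. Origin: centre of its underside.
- try_square: Steel try square lying flat behind the stock, 159 x 110 x 16 mm; stays where it is. Origin: centre of its underside.
- calipers: Steel outside calipers lying flat behind the stock, 126 x 84 x 11 mm; stay where they are. Origin: centre of their underside.
Mind the look-alikes: they are no part of the job. Leave any purple or red look-alike of the spindle alone.

How it is judged:
By the outcome, as a careful person would: the job done as asked, in the order asked, and still so for the second after the job is handed in, with the robot touching nothing.
It also fails if it takes over 131 s, if anything falls off the work surface, if the arm or the gripper's body presses on something with over 40 N, if the wrist force passes 120 N, or if a joint passes its speed limit or range.

## Working session

There is one attempt and no reset: what is moved stays moved. The work goes in short steps, Python scripts to look and compute and a tool call to move; the robot and the scene stay as the last step left them, time stands still between calls to the robot, and variables do not carry over. Pictures are saved under pics/ and viewed, at most 14 in all, crops included, and the job is handed in when it is done.

Besides the shell and the picture viewer there is one more tool, called by a JSON object that holds its "op" and its "data", one argument or row to a line. carry_out: Moves the arm, as the interface text tells. Its arguments: {"type":"object","properties":{"rows":{"type":"array"},"fingers":{"type":"number"},"force":{"type":"number"}},"required":["rows"]}

```bash
mkdir -p pics
cat > h.py <<'E'
from bench import *
import numpy as np, cv2
def pts(name,depth,st=None):
    c=calibration(name);K=np.array(c["camera_matrix"])
    v,u=np.mgrid[0:480,0:640]
    P=np.stack([(u-K[0,2])/K[0,0]*depth,(v-K[1,2])/K[1,1]*depth,depth],-1)
    if "T_tool_cam" in c:
        T=np.array(c["T_tool_cam"]);P=P@T[:3,:3].T+T[:3,3]
        w,x,y,z=st["eef_rot"]
        from scipy.spatial.transform import Rotation as R
        return P@R.from_quat([x,y,z,w]).as_matrix().T+np.array(st["eef_pos"])
    R_=cv2.Rodrigues(np.array(c["rvec"],float))[0];t=np.array(c["tvec"],float).ravel()
    return (P-t)@R_
def shot(name,fn):
    st=read_state();p,d=camera(name);cv2.imwrite(f"pics/{fn}.png",p[:,:,::-1])
    np.savez(f"pics/{fn}.npz",p=p,d=d);return p,d,pts(name,d,st)
E
python3 - <<'E'
from h import *
s=read_state();print({k:np.round(v,3).tolist() for k,v in s.items()})
for n in("top","scene"):
    p,d,P=shot(n,n+"0")
    for q in "blue_board yellow_board spindle flange gear_wheel bright_nut dark_nut v_block".split():
        for r in recognise(n,q)[:3]:
            l,t,w,h=map(int,r["rect"]);pp=P[t+h//2,l+w//2]
            print(n,q,round(r["score"],2),l,t,w,h,pp.round(3))
print(calibration("wrist"))
E
```

```text
{'time': 0.0, 'q': [1.038, 0.412, -0.013, 1.597, 0.006, 1.134, -0.082], 'qvel': [0.001, 0.001, -0.001, 0.0, 0.001, 0.0, -0.001], 'joint_torque': [0.002, -60.063, 0.683, -29.941, 0.014, 0.01, 0.0], 'eef_pos': [0.28, -0.558, 0.23], 'eef_rot': [-0.001, 0.973, 0.23, -0.0], 'ft_force': [-0.149, 0.322, -0.303], 'wrist_torque': [-0.007, 0.023, -0.025], 'grasp_force': 0.0, 'gripper_width': 0.085}
top blue_board 0.95 141 192 68 102 [0.516 0.311 0.015]
top yellow_board 0.72 141 192 66 101 [0.517 0.313 0.019]
top yellow_board 0.6 422 181 91 109 [ 0.547 -0.334  0.008]
top yellow_board 0.58 361 210 15 10 [ 0.59  -0.114  0.001]
top spindle 0.88 234 164 16 25 [0.654 0.164 0.071]
top spindle 0.74 307 157 21 25 [0.674 0.003 0.069]
top spindle 0.7 250 206 15 23 [0.562 0.127 0.084]
top flange 0.98 355 260 40 41 [ 0.444 -0.129 -0.001]
top gear_wheel 0.87 301 202 35 37 [ 0.577 -0.001  0.002]
top bright_nut 0.73 421 180 91 111 [ 0.547 -0.332  0.01 ]
top bright_nut 0.58 315 271 11 14 [ 0.446 -0.008  0.002]
top dark_nut 0.51 362 208 14 13 [ 0.593 -0.116  0.002]
top v_block 0.93 241 260 30 29 [0.45  0.131 0.
[... 445 characters left out ...]
.019]
scene dark_nut 0.74 366 259 18 18 [ 0.577 -0.12   0.02 ]
scene v_block 0.78 220 225 29 37 [0.436 0.11  0.037]
scene v_block 0.47 302 298 52 38 [ 0.421 -0.143  0.02 ]
{'camera_matrix': array([[331.83222405,   0.        , 316.18682688],
       [  0.        , 331.83222405, 244.08759435],
       [  0.        ,   0.        ,   1.        ]]), 'T_tool_cam': array([[ 4.03341794e-04, -9.64580264e-01, -2.63789217e-01,
         6.59750294e-02],
       [ 9.99999171e-01,  7.11541633e-04, -1.07281700e-03,
        -7.68032656e-04],
       [ 1.22251512e-03, -2.63788566e-01,  9.64579752e-01,
        -1.42750480e-01],
       [ 0.00000000e+00,  0.00000000e+00,  0.00000000e+00,
         1.00000000e+00]])}
```

Run:
```python
import cv2
a=cv2.imread("pics/top0.png")[130:330,110:530];cv2.imwrite("pics/t_c.png",cv2.resize(a,(798,380),interpolation=cv2.INTER_CUBIC))
a=cv2.imread("pics/scene0.png");cv2.imwrite("pics/s_c.png",cv2.resize(a[130:370,130:450],(800,600),interpolation=cv2.INTER_CUBIC))
```

```text
(no output)
```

View pics/t_c.png

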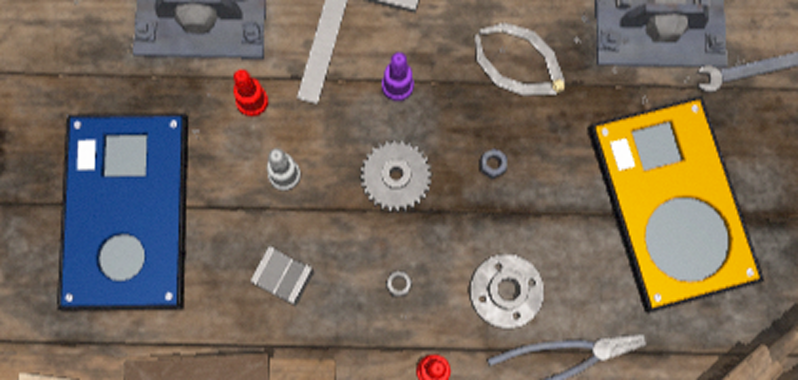

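View pics/s_c.png

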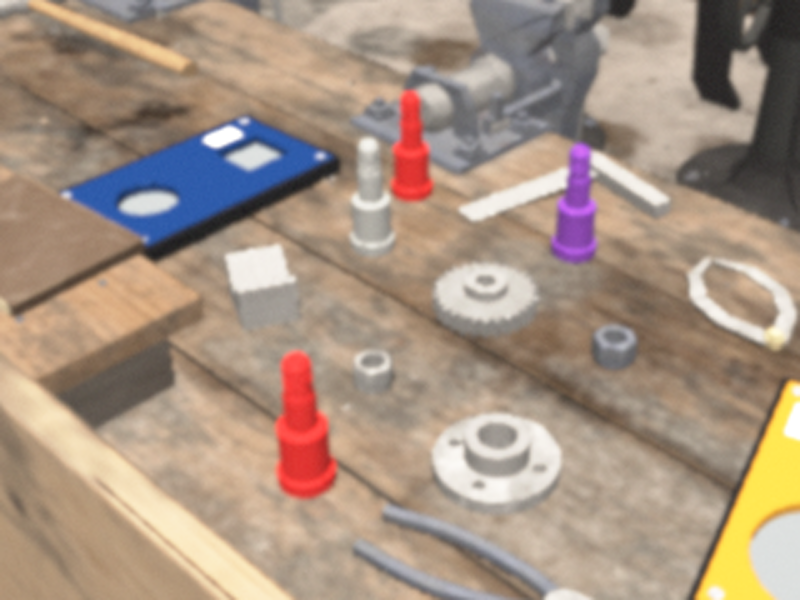

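Run:
```python
from h import *
try: print(grip_point_offset)
except Exception as e: print(e)
z=np.load("pics/top0.npz");p,d=z["p"].astype(int),z["d"];P=pts("top",d)
X,Y,Z=P[...,0],P[...,1],P[...,2];ok=d>0
H=cv2.cvtColor(z["p"],cv2.COLOR_RGB2HSV)
print("table z",np.median(Z[ok&(abs(Y)<.05)&(abs(X-.5)<.03)]))
def near(x,y,r,lo,hi,n):
    m=ok&(np.hypot(X-x,Y-y)<r)&(Z>lo)&(Z<hi)
    if m.sum(): q=P[m];print(n,m.sum(),(q.min(0)[:2]+q.max(0)[:2])/2,q.mean(0),np.percentile(Z[m],95))
near(.562,.127,.05,.035,.06,"spindle sh");near(.562,.127,.05,.06,.12,"spindle top")
near(.444,-.129,.06,.006,.018,"flange");near(.444,-.129,.04,.02,.04,"boss")
near(.577,0,.06,.008,.02,"gear");near(.577,0,.03,.02,.04,"hub")
near(.446,-.008,.03,.012,.03,"bnut");near(.593,-.116,.03,.012,.03,"dnut")
near(.45,.131,.05,.02,.05,"vb")
for n,lo,hi in(("blue",100,125),("yellow",20,32)):
    m=((H[...,0]>=lo)&(H[...,0]<=hi)&(H[...,1]>120)&(H[...,2]>60)&ok&(Z>.01)&(Z<.03)).astype(np.uint8)
    k,l,s,c=cv2.connectedComponentsWithStats(m);i=1+s[1:,4].argmax();q=P[l==i][:,:2]
    r=cv2.minAreaRect(q.astype(np.float32));print(n,s[i],r,cv2.boxPoints(r).round(3).tolist())
# grid of height max
print("heights max(mm), cells 5cm; rows x, cols y")
ys=np.arange(.5,-.5,-.05);print("      ",*["%4d"%(y*100) for y in ys])
for x in np.arange(.2,1.0,.05):
    print("%.2f"%x,*["%4d"%(1000*np.percentile(Z[m],98)) if (m:=ok&(X>=x)&(X<x+.05)&(Y<=y)&(Y>y-.05)).sum() else "   ." for y in ys])
```

```text
0.0187
table z 0.0003416160898334386
spindle sh 104 [0.56959484 0.12982216] [0.56471392 0.12702795 0.04748805] 0.052173318474385846
spindle top 106 [0.56906363 0.12906648] [0.56729417 0.12832025 0.08849145] 0.10280768765492851
flange 816 [ 0.44083621 -0.13595363] [ 0.43675379 -0.13009108  0.01216425] 0.01604035149309174
boss 227 [ 0.4373425 -0.130496 ] [ 0.4372     -0.13089099  0.02979259] 0.03353699519688684
gear 786 [ 0.57801025 -0.00141425] [ 0.56906715 -0.0014048   0.01598287] 0.019189237750739673
hub 174 [5.78005380e-01 9.52110932e-05] [ 0.57156223 -0.00078274  0.02564845] 0.02979385576032324
bnut 88 [ 0.44308513 -0.00661508] [ 0.44279705 -0.00668922  0.01943725] 0.02308136707195477
dnut 123 [ 0.58623534 -0.11530547] [ 0.58662557 -0.11539806  0.01942022] 0.023976269492782316
vb 528 [0.44835412 0.12529126] [0.44842885 0.12591199 0.03162442] 0.04047884514780667
blue [ 142  191   64  101 4786] ((0.5226253271102905, 0.31378427147865295), (0.22309036552906036, 0.13312849402427673), 1.9200687408447266) [[0.4090000092983246, 0.37700000405311584], [0.4129999876022339, 0.2440000027418136
[... 1537 characters left out ...]
  101    6    6   99   99    4    9   11    5   16   21   21    5    5
0.70    5    4    4   24   46   52   25    7   10    5    5    7   10    7   15   27   53   25   10   10
0.75    4    4    5   12   64   64   49    5   16   19   19    4    6    5   12   63   65   58    5    5
0.80    5    5    5   25   54   59   43    5   20   18    5    4    5    5   16   48   60   45    6    5
0.85  -53  -52  -53    4  122  122  121   -2    .   -3   -2   -3    .   -4    6  121  120  122    .    .
0.90  -53  -53  -53  -53  121  122  121    .    .    .    .    .    .    .    .  121  121  121    .    .
0.95    .    .    .    .  118  118  118    .    .    .    .    .    .    .    .  115  115  115    .    .
```

{"op": "carry_out", "data": {
  "rows": [
    [0.19,0.46,0.1,0,0,-2],
    [0.58,1.37,0.2,0,0,-5],
    [0.96,2.29,0.2,0,0,-10],
    [1.35,3.2,0.2,0,0,-15],
    [1.73,4.1,0.2,0,0,-20],
    [2.1,5.0,0.2,0,0,-26.6],
    [2.5,5.95,0.2,0,0,-26.6],
    [2.88,6.87,0.2,0,0,-26.6],
    [3.26,7.8,0.2,0,0,-26.6],
    [3.65,8.7,0.2,0,0,-26.6]
  ]
}}

```text
time: 1.9
eef_pos: [0.4628, -0.1224, 0.2417]
eef_rot: [0.0, 1.0, 0.0, 0.0]
ft_force: [1.6, -0.3, -0.2]
gripper_width: 0.0851
grasp_force: 0.0
```

{"op": "carry_out", "data": {
  "rows": [
    [0.39,0.91,0,0,0,0],
    [0.78,1.83,0,0,0,0],
    [1.16,2.75,0,0,0,0],
    [1.55,3.67,0,0,0,0],
    [1.9,4.5,0,0,0,0],
    [2.11,5.04,0,0,0,0],
    [2.11,5.04,0,0,0,0],
    [2.11,5.04,0,0,0,0],
    [2.11,5.04,0,0,0,0],
    [2.11,5.04,0,0,0,0]
  ]
}}

```text
time: 2.9
eef_pos: [0.5679, 0.126, 0.2415]
eef_rot: [0.0, 1.0, -0.001, 0.0]
ft_force: [1.0, -0.5, 0.2]
gripper_width: 0.0853
grasp_force: 0.0
```

```bash
cat >> h.py <<'E'
def near(P,x,y,r,lo,hi,n):
    Z=P[...,2];m=(np.hypot(P[...,0]-x,P[...,1]-y)<r)&(Z>lo)&(Z<hi)
    if m.sum()<3: print(n,"none");return
    q=P[m];c,rr=cv2.minEnclosingCircle(q[:,:2].astype(np.float32))
    print(n,m.sum(),"circ",np.round(c,4),round(rr,4),"mid",((q.min(0)+q.max(0))/2).round(4)[:2],"mean",q.mean(0).round(4))
def pose():
    s=read_state();print(round(s["time"],2),s["eef_pos"].round(4),s["eef_rot"].round(4),s["ft_force"].round(1),round(s["gripper_width"],4),s["grasp_force"])
E
python3 - <<'E'
from h import *
pose();p,d,P=shot("wrist","w1")
near(P,.568,.128,.05,.092,.11,"tip");near(P,.568,.128,.03,.065,.092,"journal");near(P,.568,.128,.03,.044,.053,"shoulder");near(P,.568,.128,.03,.012,.044,"body")
E
```

```text
2.9 [0.5679 0.126  0.2415] [ 4.e-04  1.e+00 -9.e-04  1.e-04] [ 1.  -0.5  0.2] 0.0853 0.0
tip 320 circ [0.5687 0.1313] 0.0092 mid [0.5689 0.1312] mean [0.5697 0.1312 0.0988]
journal 152 circ [0.5691 0.1311] 0.0104 mid [0.5722 0.131 ] mean [0.5753 0.1309 0.0769]
shoulder 331 circ [0.5684 0.1311] 0.0163 mid [0.5706 0.1313] mean [0.5741 0.1307 0.0482]
body 183 circ [0.5688 0.1312] 0.0189 mid [0.575  0.1312] mean [0.5803 0.1306 0.0211]
```

View pics/w1.png

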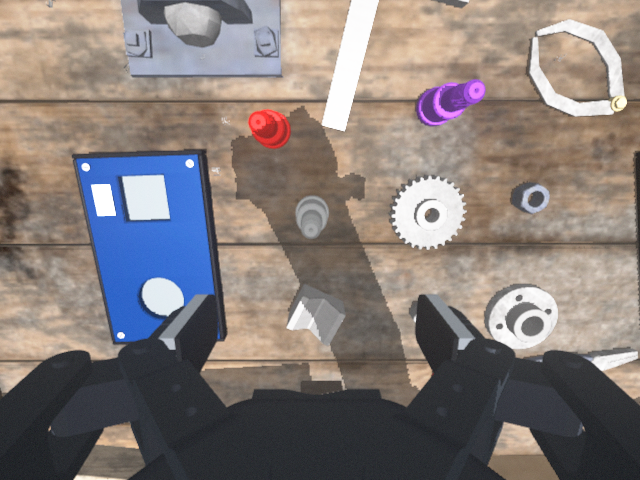

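```bash
cat > m.py <<'E'
from h import *
def boards(p,P,which=(("blue",100,125),("yellow",20,32))):
    H=cv2.cvtColor(p,cv2.COLOR_RGB2HSV);Z=P[...,2]
    for n,lo,hi in which:
        m=((H[...,0]>=lo)&(H[...,0]<=hi)&(H[...,1]>120)&(H[...,2]>60)&(Z>.01)&(Z<.03)).astype(np.uint8)
        k,l,s,c=cv2.connectedComponentsWithStats(m);i=1+s[1:,4].argmax();r=cv2.minAreaRect(P[l==i][:,:2].astype(np.float32))
        print(n,np.round(r[0],4),np.round(r[1],4),round(r[2],1))
        # pocket floors: z ~ .008 inside
        b=cv2.boxPoints((r[0],(r[1][0]-.03,r[1][1]-.03),r[2])).astype(np.float32)
        M=((abs(Z-.008)<.0035)&(H[...,1]<60)).astype(np.uint8);k,l,s,c=cv2.connectedComponentsWithStats(M)
        for i in range(1,k):
            q=P[l==i];cc=q[:,:2].mean(0)
            if s[i,4]>200 and cv2.pointPolygonTest(b,(float(cc[0]),float(cc[1])),False)>0:
                R=cv2.minAreaRect(q[:,:2].astype(np.float32));print("  floor",np.round(R[0],4),np.round(R[1],4),q[:,2].mean().round(4))
E
python3 - <<'E'
from m import *
z=np.load("pics/w1.npz");s=read_state();P=pts("wrist",z["d"],s)
near(P,.437,-.131,.05,.008,.015,"flange");near(P,.437,-.131,.03,.024,.035,"boss")
near(P,.573,-.001,.05,.012,.02,"gear");near(P,.573,-.001,.025,.022,.03,"hub")
near(P,.443,-.0067,.025,.015,.025,"bn");near(P,.587,-.115,.025,.015,.025,"dn")
boards(z["p"],P,(("blue",100,125),))
E
```

```text
flange 2171 circ [ 0.4361 -0.1299] 0.0436 mid [ 0.4352 -0.13  ] mean [ 0.4418 -0.1234  0.0125]
boss 855 circ [ 0.4353 -0.129 ] 0.0228 mid [ 0.4358 -0.1289] mean [ 0.4368 -0.128   0.0297]
gear 3231 circ [5.682e-01 2.000e-04] 0.0424 mid [0.5679 0.0006] mean [0.5695 0.0015 0.0164]
hub 627 circ [5.682e-01 1.000e-04] 0.0175 mid [5.68e-01 2.00e-04] mean [0.5685 0.001  0.0261]
bn 36 circ [0.4435 0.0063] 0.007 mid [0.4435 0.0075] mean [0.4428 0.0075 0.0189]
dn 548 circ [ 0.5849 -0.1135] 0.0172 mid [ 0.5849 -0.1134] mean [ 0.5853 -0.1123  0.0195]
blue [0.5206 0.3155] [0.2216 0.1325] 1.7
  floor [0.5852 0.3191] [0.0494 0.0472] 0.0089
  floor [0.4649 0.3167] [0.0494 0.0488] 0.0092
```

{"op": "carry_out", "data": {
  "rows": [
    [0.02,0.1,-0.4,0,0,0],
    [0.02,0.1,-1.0,0,0,0],
    [0.02,0.1,-1.8,0,0,0],
    [0.02,0.1,-2.6,0,0,0],
    [0.02,0.1,-3.2,0,0,0],
    [0.02,0.1,-3.7,0,0,0],
    [0.02,0.1,-4.0,0,0,0],
    [0.02,0.1,-4.16,0,0,0],
    [0.02,0.1,-4.16,0,0,0],
    [0.02,0.1,-4.16,0,0,0]
  ]
}}

```text
time: 3.95
eef_pos: [0.5697, 0.1329, 0.0343]
eef_rot: [-0.0, 1.0, 0.0, 0.001]
ft_force: [0.5, -0.5, 0.5]
gripper_width: 0.0852
grasp_force: 0.0
```

{"op": "carry_out", "data": {
  "rows": [
    [0,0,0,0,0,0],
    [0,0,0,0,0,0],
    [0,0,0,0,0,0],
    [0,0,0,0,0,0],
    [0,0,0,0,0,0],
    [0,0,0,0,0,0],
    [0,0,0,0,0,0],
    [0,0,0,0,0,0],
    [0,0,0,0,0,0],
    [0,0,0,0,0,0]
  ],
  "fingers": 20,
  "force": 50
}}

```text
time: 4.95
eef_pos: [0.5693, 0.1325, 0.034]
eef_rot: [0.0, 1.0, 0.0, 0.0]
ft_force: [-1.6, -1.7, 5.8]
gripper_width: 0.0305
grasp_force: 49.0
```

{"op": "carry_out", "data": {
  "rows": [
    [0,0,0.3,0,0,0],
    [0,0,0.8,0,0,0],
    [-0.2,0.3,1.3,0,0,0],
    [-0.5,0.85,1.5,0,0,0],
    [-0.9,1.6,1.5,0,0,0],
    [-1.3,2.3,1.5,0,0,0],
    [-1.7,3.0,1.5,0,0,0],
    [-1.95,3.4,1.5,0,0,0],
    [-2.05,3.6,1.4,0,0,0],
    [-2.07,3.63,1.1,0,0,0]
  ]
}}

```text
time: 5.95
eef_pos: [0.4656, 0.3161, 0.0892]
eef_rot: [-0.001, 1.0, 0.001, 0.001]
ft_force: [0.7, 0.6, -3.7]
gripper_width: 0.03
grasp_force: 50.6
```

Run:
```python
from m import *
pose();p,d,P=shot("wrist","w2");boards(p,P,(("blue",100,125),))
x,y=read_state()["eef_pos"][:2]
p,d,P=shot("top","t2");near(P,x,y,.04,.13,.17,"tip")
s=cv2.imread("pics/w2.png");
```

```text
5.95 [0.4656 0.3161 0.0892] [-0.001   1.      0.0014  0.0012] [ 0.7  0.6 -3.7] 0.03 50.55316507816315
blue [0.5134 0.3148] [0.2047 0.132 ] 1.5
  floor [0.5868 0.3169] [0.0494 0.0503] 0.0085
  floor [0.4724 0.3122] [0.0537 0.0377] 0.0088
tip none
```

View pics/w2.png

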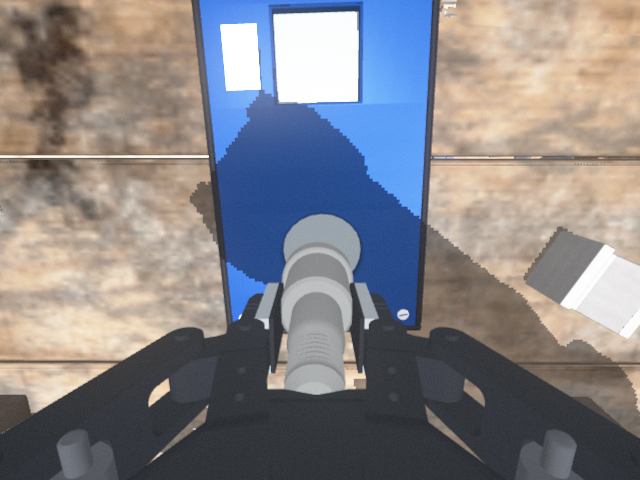

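{"op": "carry_out", "data": {
  "rows": [
    [0.02,-0.04,-0.2,0,0,0],
    [0.02,-0.04,-0.45,0,0,0],
    [0.02,-0.04,-0.65,0,0,0],
    [0.02,-0.04,-0.8,0,0,0],
    [0.02,-0.04,-0.88,0,0,0],
    [0.02,-0.04,-0.91,0,0,0],
    [0.02,-0.04,-0.92,0,0,0],
    [0.02,-0.04,-0.92,0,0,0],
    [0.02,-0.04,-0.92,0,0,0],
    [0.02,-0.04,-0.92,0,0,0]
  ]
}}

```text
time: 7.05
eef_pos: [0.4665, 0.3124, 0.0426]
eef_rot: [-0.0, 1.0, 0.0, 0.0]
ft_force: [-0.1, -0.5, -2.7]
gripper_width: 0.03
grasp_force: 50.5
```

{"op": "carry_out", "data": {
  "rows": [
    [0,0,-0.01,0,0,0],
    [0,0,-0.02,0,0,0],
    [0,0,-0.03,0,0,0],
    [0,0,-0.03,0,0,0],
    [0,0,-0.03,0,0,0],
    [0,0,-0.03,0,0,0],
    [0,0,-0.03,0,0,0],
    [0,0,-0.03,0,0,0],
    [0,0,-0.03,0,0,0],
    [0,0,-0.03,0,0,0]
  ]
}}

```text
time: 8.05
eef_pos: [0.4668, 0.3124, 0.042]
eef_rot: [-0.0, 1.0, 0.0, 0.001]
ft_force: [-3.6, -2.5, 9.0]
gripper_width: 0.0304
grasp_force: 51.8
```

{"op": "carry_out", "data": {
  "rows": [
    [0,0,0,0,0,0],
    [0,0,0,0,0,0],
    [0,0,0,0,0,0],
    [0,0,0,0,0,0],
    [0,0,0,0,0,0],
    [0,0,0,0,0,0],
    [0,0,0.2,0,0,0],
    [0,0,0.6,0,0,0],
    [0,0,1.2,0,0,0],
    [0,0,2.0,0,0,0]
  ],
  "fingers": 85
}}

```text
time: 9.05
eef_pos: [0.4655, 0.3117, 0.1412]
eef_rot: [0.001, 1.0, 0.0, -0.001]
ft_force: [0.7, 0.4, 0.0]
gripper_width: 0.0847
grasp_force: 0.0
```

{"op": "carry_out", "data": {
  "rows": [
    [0,0,0.8,0,0,0],
    [0,0,1.6,0,0,0],
    [0,0,2.0,0,0,0],
    [0,0,2.0,0,0,0],
    [0,0,2.0,0,0,0],
    [0,0,2.0,0,0,0],
    [0,0,2.0,0,0,0],
    [0,0,2.0,0,0,0],
    [0,0,2.0,0,0,0],
    [0,0,2.0,0,0,0]
  ]
}}

```text
time: 10.05
eef_pos: [0.4663, 0.3122, 0.2405]
eef_rot: [0.0, 1.0, 0.0, -0.0]
ft_force: [0.6, -0.4, -0.6]
gripper_width: 0.0848
grasp_force: 0.0
```

Run:
```python
from m import *
pose();p,d,P=shot("wrist","w3");boards(p,P,(("blue",100,125),))
near(P,.467,.313,.05,.1,.12,"tip");near(P,.467,.313,.025,.052,.06,"shoulder")
near(P,.467,.313,.04,.027,.05,"body")
```

```text
10.05 [0.4663 0.3122 0.2405] [ 1.e-04  1.e+00  3.e-04 -3.e-04] [ 0.6 -0.4 -0.6] 0.0848 0.0
blue [0.5208 0.3149] [0.2217 0.1316] 1.8
  floor [0.5861 0.3169] [0.0497 0.0497] 0.0086
  floor [0.4663 0.3131] [0.0499 0.0529] 0.0088
tip 343 circ [0.466  0.3121] 0.0087 mid [0.4662 0.3121] mean [0.4673 0.3122 0.1069]
shoulder 340 circ [0.466  0.3122] 0.0163 mid [0.4686 0.3125] mean [0.4718 0.3123 0.0562]
body 83 circ [0.472 0.312] 0.015 mid [0.477 0.312] mean [0.4796 0.3121 0.0388]
```

{"op": "carry_out", "data": {
  "rows": [
    [-0.03,-0.4,0,0,0,0],
    [-0.1,-1.3,0,0,0,0],
    [-0.15,-2.3,0,0,0,0],
    [-0.2,-3.3,0,0,0,0],
    [-0.3,-4.3,0,0,0,0],
    [-0.35,-5.3,0,0,0,0],
    [-0.4,-6.3,0,0,0,0],
    [-0.5,-7.2,0,0,0,0],
    [-0.55,-8.1,0,0,0,0],
    [-0.6,-8.7,0,0,0,0]
  ]
}}

```text
time: 11.1
eef_pos: [0.4358, -0.1261, 0.2411]
eef_rot: [0.0, 1.0, -0.001, 0.0]
ft_force: [-0.3, 0.5, 0.4]
gripper_width: 0.0848
grasp_force: 0.0
```

{"op": "carry_out", "data": {
  "rows": [
    [0,-0.14,-0.4,0,0,0],
    [0,-0.14,-1.0,0,0,0],
    [0,-0.14,-1.4,0,0,0],
    [0,-0.14,-1.5,0,0,0],
    [0,-0.14,-1.5,0,0,0],
    [0,-0.14,-1.5,0,0,0],
    [0,-0.14,-1.5,0,0,0],
    [0,-0.14,-1.5,0,0,0],
    [0,-0.14,-1.5,0,0,0],
    [0,-0.14,-1.5,0,0,0]
  ]
}}

```text
time: 12.1
eef_pos: [0.4365, -0.1297, 0.1661]
eef_rot: [0.0, 1.0, 0.0, 0.0]
ft_force: [-0.4, -0.5, 0.3]
gripper_width: 0.0846
grasp_force: 0.0
```

```bash
cat > f.py <<'E'
from m import *
pose();s=read_state();p,d,P=shot("wrist","w4")
near(P,.436,-.13,.05,.008,.015,"flange");near(P,.436,-.13,.03,.026,.034,"boss")
Z=P[...,2];m=(np.hypot(P[...,0]-.436,P[...,1]+.13)<.03)&(Z>.026)&(Z<.034);q=P[m][:,:2]
# boss outer edge fit by fitEllipse of hull, bore by hole contour
M=m.astype(np.uint8);cs,h=cv2.findContours(M,cv2.RETR_CCOMP,cv2.CHAIN_APPROX_NONE)
for c in cs:
    if len(c)>20:
        Q=P[c[:,0,1],c[:,0,0]];Q=Q[abs(Q[:,2]-.03)<.004][:,:2]
        if len(Q)>10: print(cv2.fitEllipse(Q.astype(np.float32)*1000))
E
python3 f.py
```

```text
12.1 [ 0.4365 -0.1297  0.1661] [1.e-04 1.e+00 3.e-04 3.e-04] [-0.4 -0.5  0.3] 0.0846 0.0
flange 4328 circ [ 0.4353 -0.1298] 0.0426 mid [ 0.4355 -0.1298] mean [ 0.4385 -0.1297  0.0124]
boss 1326 circ [ 0.4353 -0.1297] 0.0222 mid [ 0.4354 -0.1298] mean [ 0.4362 -0.1296  0.0302]
((435.7276306152344, -129.69715881347656), (43.0276985168457, 43.21083450317383), 67.75785827636719)
((435.7238464355469, -129.75721740722656), (26.52448081970215, 26.678800582885742), 68.50293731689453)
```

{"op": "carry_out", "data": {
  "rows": [
    [0,0,-0.5,0,0,0],
    [0,0,-1.2,0,0,0],
    [0,0,-2.0,0,0,0],
    [0,0,-2.5,0,0,0],
    [0,0,-2.85,0,0,0],
    [0,0,-3.0,0,0,0],
    [0,0,-3.0,0,0,0],
    [0,0,-3.0,0,0,0],
    [0,0,-3.0,0,0,0],
    [0,0,-3.0,0,0,0]
  ]
}}

```text
time: 13.15
eef_pos: [0.4371, -0.1299, 0.0167]
eef_rot: [0.0, 1.0, 0.0, 0.001]
ft_force: [0.2, 0.2, -0.2]
gripper_width: 0.0849
grasp_force: 0.0
```

{"op": "carry_out", "data": {
  "rows": [
    [0,0,0,0,0,0],
    [0,0,0,0,0,0],
    [0,0,0,0,0,0],
    [0,0,0,0,0,0],
    [0,0,0,0,0,0],
    [0,0,0,0,0,0],
    [0,0,0,0,0,0],
    [0,0,0,0,0,0],
    [0,0,0,0,0,0],
    [0,0,0,0,0,0]
  ],
  "fingers": 30,
  "force": 60
}}

```text
time: 14.15
eef_pos: [0.4365, -0.1299, 0.0165]
eef_rot: [0.0, 1.0, 0.0, 0.0]
ft_force: [-3.4, 0.2, 11.4]
gripper_width: 0.0407
grasp_force: 59.0
```

{"op": "carry_out", "data": {
  "rows": [
    [0,0,0.3,0,0,0],
    [0,0,0.9,0,0,0],
    [0,0.2,1.6,0,0,0],
    [0.03,0.6,2.3,0,0,0],
    [0.1,1.3,2.8,0,0,0],
    [0.15,2.1,3.0,0,0,0],
    [0.2,2.9,3.0,0,0,0],
    [0.25,3.7,3.0,0,0,0],
    [0.3,4.5,3.0,0,0,0],
    [0.37,5.3,3.0,0,0,0]
  ]
}}

```text
time: 15.15
eef_pos: [0.4539, 0.1364, 0.1652]
eef_rot: [0.0, 1.0, 0.0, -0.001]
ft_force: [1.2, -0.8, -5.9]
gripper_width: 0.0404
grasp_force: 62.2
```

{"op": "carry_out", "data": {
  "rows": [
    [0.05,0.8,0,0,0,0],
    [0.1,1.6,0,0,0,0],
    [0.17,2.3,0,0,0,0],
    [0.22,3.0,0,0,0,0],
    [0.24,3.4,0,0,0,0],
    [0.24,3.54,0,0,0,0],
    [0.24,3.54,0,0,0,0],
    [0.24,3.54,0,0,0,0],
    [0.24,3.54,0,0,0,0],
    [0.24,3.54,0,0,0,0]
  ]
}}

```text
time: 16.15
eef_pos: [0.4672, 0.3109, 0.1659]
eef_rot: [0.0, 1.0, -0.001, 0.0]
ft_force: [-0.4, 0.6, -5.7]
gripper_width: 0.0407
grasp_force: 62.2
```

Run:
```python
from m import *
pose();s=read_state();p,d,P=shot("wrist","w5")
x,y,z=s["eef_pos"]
near(P,x,y,.05,z-.010,z-.001,"disc top");near(P,x,y,.028,z+.010,z+.018,"boss top");near(P,x,y,.02,.09,.112,"tip")
```

```text
16.15 [0.4672 0.3109 0.1659] [ 3.e-04  1.e+00 -6.e-04  1.e-04] [-0.4  0.6 -5.7] 0.0407 62.176753180101514
disc top 11079 circ [0.4664 0.3113] 0.043 mid [0.4665 0.3114] mean [0.479  0.3116 0.1613]
boss top 5387 circ [0.4716 0.3109] 0.0267 mid [0.467  0.3109] mean [0.4685 0.3114 0.1793]
tip none
```

View pics/w5.png

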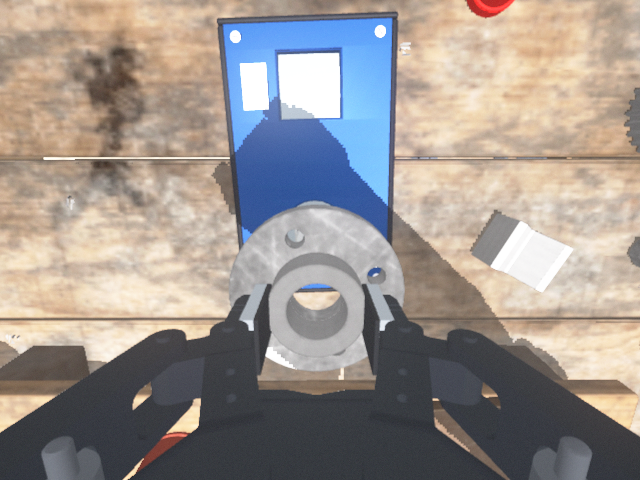

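{"op": "carry_out", "data": {
  "rows": [
    [0,0.02,-0.1,0,0,0],
    [0,0.02,-0.3,0,0,0],
    [0,0.02,-0.5,0,0,0],
    [0,0.02,-0.7,0,0,0],
    [0,0.02,-0.8,0,0,0],
    [0,0.02,-0.9,0,0,0],
    [0,0.02,-1.0,0,0,0],
    [0,0.02,-1.05,0,0,0],
    [0,0.02,-1.1,0,0,0],
    [0,0.02,-1.1,0,0,0]
  ]
}}

```text
time: 17.2
eef_pos: [0.4668, 0.3132, 0.1106]
eef_rot: [0.0, 1.0, 0.0, -0.0]
ft_force: [-0.4, 0.1, -4.8]
gripper_width: 0.0403
grasp_force: 62.2
```

Run:
```python
from m import *
pose();s=read_state();p,d,P=shot("wrist","w6")
x,y,z=s["eef_pos"]
near(P,x,y,.05,z-.008,z-.001,"disc top");near(P,x,y,.011,z-.02,.14,"tip")
cv2.imwrite("pics/w6c.png",cv2.resize(cv2.imread("pics/w6.png")[180:400,200:440],(480,440)))
```

```text
17.2 [0.4668 0.3132 0.1106] [ 1.e-04  1.e+00  3.e-04 -1.e-04] [-0.4  0.1 -4.8] 0.0403 62.16100268997252
disc top 11591 circ [0.4663 0.3136] 0.0427 mid [0.4663 0.3137] mean [0.4779 0.3139 0.1062]
tip 760 circ [0.4659 0.3125] 0.009 mid [0.4657 0.3125] mean [0.4667 0.3126 0.1076]
```

View pics/w6c.png

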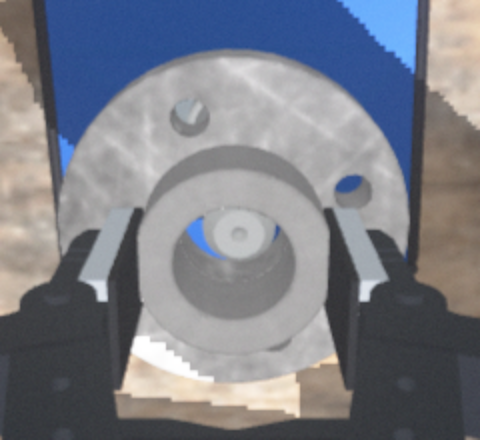

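{"op": "carry_out", "data": {
  "rows": [
    [0,-0.02,-0.05,0,0,0],
    [0,-0.02,-0.2,0,0,0],
    [0,-0.02,-0.35,0,0,0],
    [0,-0.02,-0.5,0,0,0],
    [0,-0.02,-0.6,0,0,0],
    [0,-0.02,-0.66,0,0,0],
    [0,-0.02,-0.7,0,0,0],
    [0,-0.02,-0.73,0,0,0],
    [0,-0.02,-0.75,0,0,0],
    [0,-0.02,-0.75,0,0,0]
  ]
}}

```text
time: 18.25
eef_pos: [0.467, 0.3123, 0.0733]
eef_rot: [-0.0, 1.0, 0.0, 0.0]
ft_force: [-0.2, 0.3, -4.3]
gripper_width: 0.0404
grasp_force: 62.2
```

{"op": "carry_out", "data": {
  "rows": [
    [0,0,-0.01,0,0,0],
    [0,0,-0.02,0,0,0],
    [0,0,-0.03,0,0,0],
    [0,0,-0.03,0,0,0],
    [0,0,-0.03,0,0,0],
    [0,0,-0.03,0,0,0],
    [0,0,-0.03,0,0,0],
    [0,0,-0.03,0,0,0],
    [0,0,-0.03,0,0,0],
    [0,0,-0.03,0,0,0]
  ]
}}

```text
time: 19.25
eef_pos: [0.4673, 0.3124, 0.0727]
eef_rot: [-0.0, 1.0, 0.0, 0.0]
ft_force: [-1.8, -2.1, 6.5]
gripper_width: 0.0404
grasp_force: 63.2
```

{"op": "carry_out", "data": {
  "rows": [
    [0,0,0,0,0,0],
    [0,0,0,0,0,0],
    [0,0,0,0,0,0],
    [0,0,0,0,0,0],
    [0,0,0,0,0,0],
    [0,0,0,0,0,0],
    [0,0,0.3,0,0,0],
    [0,0,0.9,0,0,0],
    [0,0,1.7,0,0,0],
    [0,0,2.5,0,0,0]
  ],
  "fingers": 85
}}

```text
time: 20.25
eef_pos: [0.4665, 0.3122, 0.1991]
eef_rot: [-0.0, 1.0, 0.0, -0.0]
ft_force: [0.8, 0.9, -0.5]
gripper_width: 0.085
grasp_force: 0.0
```

{"op": "carry_out", "data": {
  "rows": [
    [0,0,0.4,0,0,0],
    [0,0,0.8,0,0,0],
    [0,0,0.8,0,0,0],
    [0,0,0.8,0,0,0],
    [-0.03,-0.4,0.8,0,0,0],
    [-0.1,-1.3,0.8,0,0,0],
    [-0.2,-2.3,0.8,0,0,0],
    [-0.3,-3.3,0.8,0,0,0],
    [-0.4,-4.3,0.8,0,0,0],
    [-0.45,-5.3,0.8,0,0,0]
  ]
}}

```text
time: 21.25
eef_pos: [0.443, 0.0461, 0.236]
eef_rot: [0.0, 1.0, 0.0, -0.001]
ft_force: [1.7, -0.4, 0.7]
gripper_width: 0.0847
grasp_force: 0.0
```

{"op": "carry_out", "data": {
  "rows": [
    [0,-0.5,-0.3,0,0,0],
    [-0.02,-0.9,-0.8,0,0,0],
    [-0.02,-1.05,-1.3,0,0,0],
    [-0.02,-1.08,-1.5,0,0,0],
    [-0.02,-1.08,-1.5,0,0,0],
    [-0.02,-1.08,-1.5,0,0,0],
    [-0.02,-1.08,-1.5,0,0,0],
    [-0.02,-1.08,-1.5,0,0,0],
    [-0.02,-1.08,-1.5,0,0,0],
    [-0.02,-1.08,-1.5,0,0,0]
  ]
}}

```text
time: 22.25
eef_pos: [0.4437, -0.0058, 0.1622]
eef_rot: [0.0, 1.0, 0.0, 0.0]
ft_force: [0.8, 0.5, 0.5]
gripper_width: 0.0851
grasp_force: 0.0
```

Run:
```python
from m import *
pose();p,d,P=shot("wrist","w7")
x,y=.4435,-.006
near(P,x,y,.025,.015,.025,"bn")
m=(np.hypot(P[...,0]-x,P[...,1]-y)<.025)&(P[...,2]>.015)
b=cv2.convexHull((P[m][:,:2]*1000).astype(np.float32))[:,0];print(cv2.approxPolyDP(b,4,True)[:,0].round(1).tolist(),cv2.minAreaRect(b))
p,d,P=shot("top","t7");near(P,.467,.313,.06,.064,.072,"disc");near(P,.467,.313,.06,.081,.092,"boss");near(P,.467,.313,.06,.1,.12,"tip")
```

```text
22.25 [ 0.4437 -0.0058  0.1622] [0.e+00 1.e+00 4.e-04 4.e-04] [0.8 0.5 0.5] 0.0851 0.0
bn 512 circ [ 0.4412 -0.0054] 0.0152 mid [ 0.4413 -0.0054] mean [ 0.4418 -0.0054  0.0199]
[[463.70001220703125, 8.600000381469727], [452.70001220703125, 15.5], [427.29998779296875, 0.4000000059604645], [429.5, -14.800000190734863], [459.6000061035156, -25.100000381469727]] ((445.68890380859375, -5.349681854248047), (41.77595138549805, 36.82891845703125), 89.27381134033203)
disc 834 circ [0.4688 0.3112] 0.0431 mid [0.4685 0.3109] mean [0.4667 0.309  0.0681]
boss 265 circ [0.4684 0.3114] 0.0227 mid [0.4682 0.3109] mean [0.4675 0.3097 0.0861]
tip 65 circ [0.4689 0.3103] 0.0091 mid [0.4687 0.3099] mean [0.468  0.3092 0.1072]
```

```bash
cat >> m.py <<'E'
def hexa(P,x,y,af):
    m=(np.hypot(P[...,0]-x,P[...,1]-y)<.025)&(abs(P[...,2]-.02)<.004)
    b=(P[m][:,:2]*1000);w=[]
    for a in np.arange(0,60,1.):
        v=[np.ptp(np.percentile(b@[np.cos(np.radians(a+k)),np.sin(np.radians(a+k))],[.5,99.5])) for k in(0,60,120)];w.append(sum(v)/3)
    w=np.array(w);i=np.argmin(np.convolve(np.r_[w[-4:],w,w[:4]],np.ones(9),'valid'));print("flat normal angle (mod 60)",i,"w",w.min().round(1),w.max().round(1))
E
python3 - <<'E'
from m import *
z=np.load("pics/w7.npz");s=read_state();P=pts("wrist",z["d"],s)
hexa(P,.4415,-.0054,27)
E
```

```text
flat normal angle (mod 60) 8 w 26.6 28.7
```

{"op": "carry_out", "data": {
  "rows": [
    [-0.03,0,-0.3,0,0,-5],
    [-0.03,0,-0.9,0,0,-11],
    [-0.03,0,-1.6,0,0,-17],
    [-0.03,0,-2.2,0,0,-22],
    [-0.03,0,-2.7,0,0,-22],
    [-0.03,0,-2.95,0,0,-22],
    [-0.03,0,-3.0,0,0,-22],
    [-0.03,0,-3.0,0,0,-22],
    [-0.03,0,-3.0,0,0,-22],
    [-0.03,0,-3.0,0,0,-22]
  ]
}}

```text
time: 23.35
eef_pos: [0.4427, -0.0059, 0.0127]
eef_rot: [-0.0, 0.982, -0.191, 0.001]
ft_force: [0.6, 0.9, -0.5]
gripper_width: 0.0849
grasp_force: 0.0
```

{"op": "carry_out", "data": {
  "rows": [
    [0,0,0,0,0,0],
    [0,0,0,0,0,0],
    [0,0,0,0,0,0],
    [0,0,0,0,0,0],
    [0,0,0,0,0,0],
    [0,0,0,0,0,0],
    [0,0,0,0,0,0],
    [0,0,0,0,0,0],
    [0,0,0,0,0,0],
    [0,0,0,0,0,0]
  ],
  "fingers": 15,
  "force": 40
}}

```text
time: 24.35
eef_pos: [0.442, -0.0059, 0.0121]
eef_rot: [0.0, 0.982, -0.191, 0.0]
ft_force: [-1.1, -0.4, 5.7]
gripper_width: 0.0253
grasp_force: 39.0
```

{"op": "carry_out", "data": {
  "rows": [
    [0,0,0.3,0,0,0],
    [0,0,0.9,0,0,0],
    [0.2,0.4,1.6,0,0,0],
    [0.5,1.1,2.0,0,0,0],
    [0.9,1.9,2.0,0,0,0],
    [1.25,2.75,2.0,0,0,0],
    [1.6,3.6,2.0,0,0,0],
    [2.0,4.4,2.0,0,0,0],
    [2.35,5.2,2.0,0,0,0],
    [2.65,5.9,2.0,0,0,0]
  ]
}}

```text
time: 25.35
eef_pos: [0.5747, 0.2913, 0.1114]
eef_rot: [-0.0, 0.982, -0.19, -0.0]
ft_force: [0.5, -0.4, 0.2]
gripper_width: 0.025
grasp_force: 39.8
```

{"op": "carry_out", "data": {
  "rows": [
    [0.18,0.4,-0.2,0,0,0],
    [0.25,0.56,-0.6,0,0,0],
    [0.25,0.56,-1.0,0,0,0],
    [0.25,0.56,-1.3,0,0,0],
    [0.25,0.56,-1.3,0,0,0],
    [0.25,0.56,-1.3,0,0,0],
    [0.25,0.56,-1.3,0,0,0],
    [0.25,0.56,-1.3,0,0,0],
    [0.25,0.56,-1.3,0,0,0],
    [0.25,0.56,-1.3,0,0,0]
  ]
}}

```text
time: 26.35
eef_pos: [0.5872, 0.3171, 0.0474]
eef_rot: [-0.0, 0.982, -0.191, 0.0]
ft_force: [-0.4, 0.7, -0.3]
gripper_width: 0.0249
grasp_force: 39.8
```

Run:
```python
from m import *
pose();p,d,P=shot("wrist","w8")
x,y,z=read_state()["eef_pos"];near(P,x,y,.016,z+.003,z+.012,"nut")
```

```text
26.35 [0.5872 0.3171 0.0474] [-3.000e-04  9.817e-01 -1.906e-01  3.000e-04] [-0.4  0.7 -0.3] 0.0249 39.82497863005847
nut 2050 circ [0.5873 0.3172] 0.0159 mid [0.587 0.317] mean [0.588  0.317  0.0549]
```

View pics/w8.png

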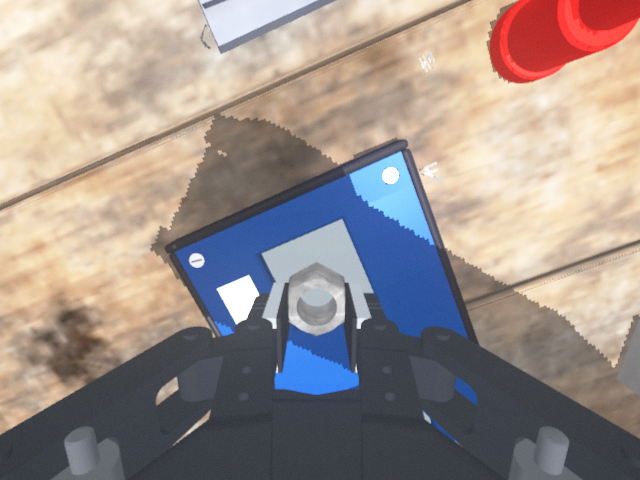

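{"op": "carry_out", "data": {
  "rows": [
    [0,0,-0.1,0,0,0],
    [0,0,-0.2,0,0,0],
    [0,0,-0.3,0,0,0],
    [0,0,-0.4,0,0,0],
    [0,0,-0.48,0,0,0],
    [0,0,-0.52,0,0,0],
    [0,0,-0.54,0,0,0],
    [0,0,-0.54,0,0,0],
    [0,0,-0.54,0,0,0],
    [0,0,-0.54,0,0,0]
  ]
}}

```text
time: 27.4
eef_pos: [0.5868, 0.317, 0.0203]
eef_rot: [0.0, 0.982, -0.191, -0.0]
ft_force: [-3.1, -2.0, 5.4]
gripper_width: 0.025
grasp_force: 40.5
```

{"op": "carry_out", "data": {
  "rows": [
    [0,0,0,0,0,0],
    [0,0,0,0,0,0],
    [0,0,0,0,0,0],
    [0,0,0,0,0,0],
    [0,0,0,0,0,0],
    [0,0,0.1,0,0,0],
    [0,0,0.5,0,0,0],
    [0,0,1.2,0,0,0],
    [0,0,2.0,0,0,0],
    [0,0,2.8,0,0,0]
  ],
  "fingers": 85
}}

```text
time: 28.4
eef_pos: [0.5867, 0.317, 0.1614]
eef_rot: [0.0, 0.982, -0.191, -0.0]
ft_force: [0.5, 0.8, 0.7]
gripper_width: 0.0849
grasp_force: 0.0
```

Run:
```python
from m import *
p,d,P=shot("wrist","w9");near(P,.587,.317,.03,.022,.034,"nut")
```

```text
nut 549 circ [0.5861 0.3176] 0.0153 mid [0.5861 0.3176] mean [0.5866 0.3172 0.0278]
```

{"op": "carry_out", "data": {
  "rows": [
    [-0.03,-0.4,0.2,0,0,3],
    [-0.08,-1.2,0.3,0,0,8],
    [-0.13,-2.1,0.3,0,0,14],
    [-0.18,-3.0,0.3,0,0,20],
    [-0.25,-3.9,0.3,0,0,22],
    [-0.3,-4.8,0.3,0,0,22],
    [-0.33,-5.6,0.2,0,0,22],
    [-0.36,-6.2,0,0,0,22],
    [-0.36,-6.33,0,0,0,22],
    [-0.36,-6.33,0,0,0,22]
  ]
}}

```text
time: 29.45
eef_pos: [0.5689, -0.0009, 0.1599]
eef_rot: [0.0, 1.0, -0.001, 0.0]
ft_force: [-0.7, 0.4, 0.8]
gripper_width: 0.0853
grasp_force: 0.0
```

Run:
```python
from m import *
pose();p,d,P=shot("wrist","w10")
near(P,.5685,.0003,.05,.012,.02,"gear");near(P,.5685,.0003,.025,.022,.03,"hub")
```

```text
29.45 [ 0.5689 -0.0009  0.1599] [ 2.0e-04  1.0e+00 -1.1e-03  0.0e+00] [-0.7  0.4  0.8] 0.0853 0.0
gear 5027 circ [5.68e-01 1.00e-04] 0.0423 mid [0.568 0.   ] mean [5.701e-01 1.000e-04 1.640e-02]
hub 960 circ [5.682e-01 2.000e-04] 0.0171 mid [ 5.683e-01 -1.000e-04] mean [5.688e-01 1.000e-04 2.620e-02]
```

{"op": "carry_out", "data": {
  "rows": [
    [0,0.01,-0.4,0,0,0],
    [0,0.01,-1.1,0,0,0],
    [0,0.01,-1.8,0,0,0],
    [0,0.01,-2.3,0,0,0],
    [0,0.01,-2.65,0,0,0],
    [0,0.01,-2.8,0,0,0],
    [0,0.01,-2.84,0,0,0],
    [0,0.01,-2.84,0,0,0],
    [0,0.01,-2.84,0,0,0],
    [0,0.01,-2.84,0,0,0]
  ]
}}

```text
time: 30.5
eef_pos: [0.5697, 0.0012, 0.0188]
eef_rot: [-0.0, 1.0, 0.0, 0.001]
ft_force: [1.0, -0.3, 0.1]
gripper_width: 0.085
grasp_force: 0.0
```

{"op": "carry_out", "data": {
  "rows": [
    [0,0,0,0,0,0],
    [0,0,0,0,0,0],
    [0,0,0,0,0,0],
    [0,0,0,0,0,0],
    [0,0,0,0,0,0],
    [0,0,0,0,0,0],
    [0,0,0,0,0,0],
    [0,0,0,0,0,0],
    [0,0,0,0,0,0],
    [0,0,0,0,0,0]
  ],
  "fingers": 22,
  "force": 60
}}

```text
time: 31.5
eef_pos: [0.5692, 0.001, 0.0184]
eef_rot: [0.0, 1.0, 0.0, 0.0]
ft_force: [-1.4, -0.2, 5.8]
gripper_width: 0.0309
grasp_force: 58.9
```

{"op": "carry_out", "data": {
  "rows": [
    [0,0,0.3,0,0,0],
    [0,0,0.9,0,0,0],
    [-0.1,-0.3,1.5,0,0,0],
    [-0.2,-1.0,1.6,0,0,0],
    [-0.4,-1.8,1.6,0,0,0],
    [-0.6,-2.7,1.6,0,0,0],
    [-0.75,-3.6,1.6,0,0,0],
    [-0.95,-4.5,1.6,0,0,0],
    [-1.1,-5.4,1.6,0,0,0],
    [-1.3,-6.2,1.6,0,0,0]
  ]
}}

```text
time: 32.5
eef_pos: [0.5031, -0.3112, 0.0985]
eef_rot: [0.0, 1.0, -0.0, 0.0]
ft_force: [0.5, 0.4, -3.6]
gripper_width: 0.0312
grasp_force: 60.2
```

{"op": "carry_out", "data": {
  "rows": [
    [-0.08,-0.4,0,0,0,0],
    [-0.11,-0.62,0,0,0,0],
    [-0.11,-0.62,0,0,0,0],
    [-0.11,-0.62,0,0,0,0],
    [-0.11,-0.62,0,0,0,0],
    [-0.11,-0.62,0,0,0,0],
    [-0.11,-0.62,0,0,0,0],
    [-0.11,-0.62,0,0,0,0],
    [-0.11,-0.62,0,0,0,0],
    [-0.11,-0.62,0,0,0,0]
  ]
}}

```text
time: 33.5
eef_pos: [0.4985, -0.3399, 0.0978]
eef_rot: [0.0, 1.0, 0.0, -0.0]
ft_force: [-0.2, 0.9, -3.5]
gripper_width: 0.0309
grasp_force: 60.2
```

Run:
```python
from m import *
pose();p,d,P=shot("wrist","w11");boards(p,P,(("yellow",18,32),))
x,y,z=read_state()["eef_pos"];near(P,x,y,.05,z-.006,z+.001,"gear rim")
```

```text
33.5 [ 0.4985 -0.3399  0.0978] [ 0.e+00  1.e+00  3.e-04 -0.e+00] [-0.2  0.9 -3.5] 0.0309 60.165202617645264
yellow [ 0.543  -0.3264] [0.2223 0.1319] 16.1
  floor [ 0.6108 -0.307 ] [0.0493 0.0501] 0.0085
  floor [ 0.5269 -0.3382] [0.043  0.0974] 0.0087
gear rim 12080 circ [ 0.4981 -0.3394] 0.0423 mid [ 0.4984 -0.3392] mean [ 0.5077 -0.3393  0.0956]
```

View pics/w11.png

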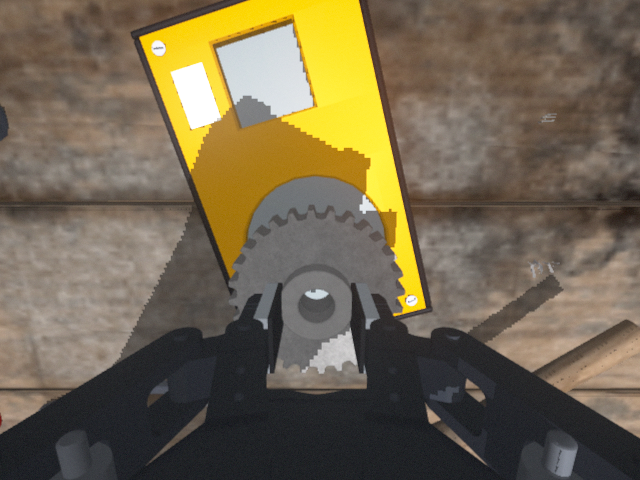

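{"op": "carry_out", "data": {
  "rows": [
    [0.03,0.01,-0.2,0,0,0],
    [0.03,0.01,-0.5,0,0,0],
    [0.03,0.01,-0.8,0,0,0],
    [0.03,0.01,-1.05,0,0,0],
    [0.03,0.01,-1.2,0,0,0],
    [0.03,0.01,-1.3,0,0,0],
    [0.03,0.01,-1.37,0,0,0],
    [0.03,0.01,-1.4,0,0,0],
    [0.03,0.01,-1.43,0,0,0],
    [0.03,0.01,-1.43,0,0,0]
  ]
}}

```text
time: 34.55
eef_pos: [0.5002, -0.3396, 0.0266]
eef_rot: [0.0, 1.0, 0.0, 0.0]
ft_force: [0.5, -0.5, -4.1]
gripper_width: 0.0311
grasp_force: 60.3
```

{"op": "carry_out", "data": {
  "rows": [
    [0,0,0,0,0,0],
    [0,0,0,0,0,0],
    [0,0,0,0,0,0],
    [0,0,0,0,0,0],
    [0,0,0,0,0,0],
    [0,0,0.1,0,0,0],
    [0,0,0.5,0,0,0],
    [0,0,1.2,0,0,0],
    [0,0,2.0,0,0,0],
    [0,0,2.7,0,0,0]
  ],
  "fingers": 85
}}

```text
time: 35.55
eef_pos: [0.5, -0.3394, 0.1635]
eef_rot: [0.0, 1.0, 0.0, 0.0]
ft_force: [0.6, -0.9, 0.0]
gripper_width: 0.0848
grasp_force: 0.0
```

Run:
```python
from m import *
pose();p,d,P=shot("wrist","w12")
near(P,.5,-.339,.047,.021,.028,"rim");near(P,.5,-.339,.025,.031,.038,"hub")
```

```text
35.55 [ 0.5    -0.3394  0.1635] [2.e-04 1.e+00 3.e-04 3.e-04] [ 0.6 -0.9  0. ] 0.0848 0.0
rim 5151 circ [ 0.4993 -0.3392] 0.0422 mid [ 0.4992 -0.3391] mean [ 0.5013 -0.3391  0.0244]
hub 974 circ [ 0.4994 -0.3391] 0.0172 mid [ 0.4996 -0.3392] mean [ 0.5    -0.3391  0.0343]
```

Gear seated. On to the dark nut at (.5855,-.1133).

{"op": "carry_out", "data": {
  "rows": [
    [0.15,0.4,0,0,0,0],
    [0.5,1.2,0,0,0,0],
    [0.8,2.0,0,0,0,0],
    [1.15,2.9,0,0,0,0],
    [1.45,3.8,0,0,0,0],
    [1.65,4.3,0,0,0,0],
    [1.71,4.52,0,0,0,0],
    [1.71,4.52,0,0,0,0],
    [1.71,4.52,0,0,0,0],
    [1.71,4.52,0,0,0,0]
  ]
}}

```text
time: 36.6
eef_pos: [0.5848, -0.116, 0.1612]
eef_rot: [0.001, 1.0, -0.001, -0.0]
ft_force: [-0.2, -0.4, 0.1]
gripper_width: 0.0848
grasp_force: 0.0
```

Run:
```python
from m import *
pose();p,d,P=shot("wrist","w13")
near(P,.5855,-.1133,.025,.015,.025,"dn");hexa(P,.5855,-.1133,30)
cv2.imwrite("pics/w13c.png",cv2.imread("pics/w13.png")[150:350,200:440])
```

```text
36.6 [ 0.5848 -0.116   0.1612] [ 5.0e-04  1.0e+00 -1.3e-03 -2.0e-04] [-0.2 -0.4  0.1] 0.0848 0.0
dn 694 circ [ 0.585  -0.1141] 0.0169 mid [ 0.5851 -0.1141] mean [ 0.5858 -0.1141  0.02  ]
flat normal angle (mod 60) 28 w 29.4 31.7
```

View pics/w13c.png

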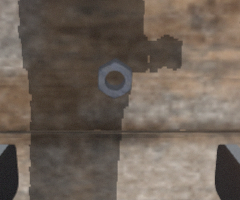

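{"op": "carry_out", "data": {
  "rows": [
    [0.01,0.02,-0.4,0,0,-2],
    [0.01,0.02,-1.1,0,0,-2],
    [0.01,0.02,-1.8,0,0,-2],
    [0.01,0.02,-2.4,0,0,-2],
    [0.01,0.02,-2.8,0,0,-2],
    [0.01,0.02,-2.95,0,0,-2],
    [0.01,0.02,-3.0,0,0,-2],
    [0.01,0.02,-3.0,0,0,-2],
    [0.01,0.02,-3.0,0,0,-2],
    [0.01,0.02,-3.0,0,0,-2]
  ]
}}

```text
time: 37.65
eef_pos: [0.5867, -0.1127, 0.0125]
eef_rot: [0.0, 1.0, -0.017, 0.001]
ft_force: [0.4, -0.6, -0.6]
gripper_width: 0.085
grasp_force: 0.0
```

{"op": "carry_out", "data": {
  "rows": [
    [0,0,0,0,0,0],
    [0,0,0,0,0,0],
    [0,0,0,0,0,0],
    [0,0,0,0,0,0],
    [0,0,0,0,0,0],
    [0,0,0,0,0,0],
    [0,0,0,0,0,0],
    [0,0,0,0,0,0],
    [0,0,0,0,0,0],
    [0,0,0,0,0,0]
  ],
  "fingers": 18,
  "force": 40
}}

```text
time: 38.65
eef_pos: [0.5862, -0.1124, 0.0116]
eef_rot: [0.0, 1.0, -0.017, 0.0]
ft_force: [-0.3, 0.1, 6.2]
gripper_width: 0.0281
grasp_force: 39.8
```

{"op": "carry_out", "data": {
  "rows": [
    [0,0,0.3,0,0,0],
    [0,0,0.8,0,0,0],
    [0.05,-0.3,1.2,0,0,0],
    [0.15,-1.0,1.2,0,0,0],
    [0.25,-1.8,1.2,0,0,0],
    [0.35,-2.7,1.2,0,0,0],
    [0.45,-3.4,1.2,0,0,0],
    [0.5,-3.8,1.1,0,0,0],
    [0.5,-3.89,0.9,0,0,0],
    [0.5,-3.89,0.8,0,0,0]
  ]
}}

```text
time: 39.65
eef_pos: [0.6101, -0.3058, 0.0497]
eef_rot: [-0.001, 1.0, -0.017, -0.001]
ft_force: [-0.2, 1.1, -0.7]
gripper_width: 0.028
grasp_force: 39.7
```

Run:
```python
from m import *
pose();p,d,P=shot("wrist","w14")
x,y,z=read_state()["eef_pos"];near(P,x,y,.018,z+.003,z+.012,"nut")
```

```text
39.65 [ 0.6101 -0.3058  0.0497] [-9.000e-04  9.999e-01 -1.730e-02 -1.000e-03] [-0.2  1.1 -0.7] 0.028 39.73442297625105
nut 2844 circ [ 0.6104 -0.3044] 0.018 mid [ 0.61   -0.3048] mean [ 0.6114 -0.3052  0.0576]
```

View pics/w14.png

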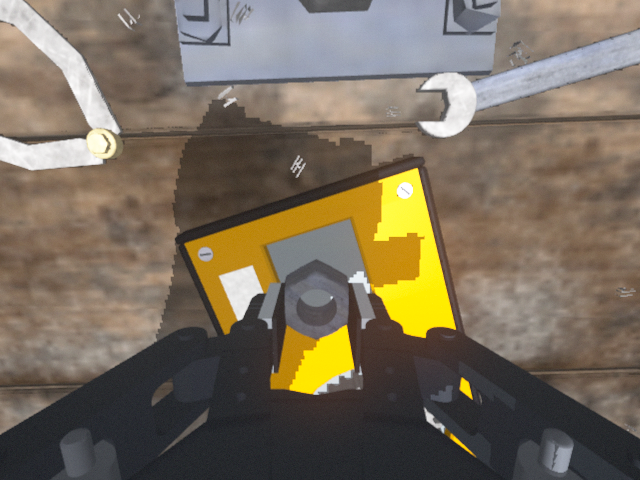

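Nut at (316,297) is held level over the pocket; lower 30 mm and release.

{"op": "carry_out", "data": {
  "rows": [
    [0.01,-0.02,-0.1,0,0,0],
    [0.01,-0.02,-0.2,0,0,0],
    [0.01,-0.02,-0.3,0,0,0],
    [0.01,-0.02,-0.4,0,0,0],
    [0.01,-0.02,-0.5,0,0,0],
    [0.01,-0.02,-0.57,0,0,0],
    [0.01,-0.02,-0.61,0,0,0],
    [0.01,-0.02,-0.62,0,0,0],
    [0.01,-0.02,-0.62,0,0,0],
    [0.01,-0.02,-0.62,0,0,0]
  ]
}}

```text
time: 40.7
eef_pos: [0.6116, -0.308, 0.0206]
eef_rot: [0.0, 1.0, -0.017, 0.0]
ft_force: [-0.2, -0.4, 0.1]
gripper_width: 0.0278
grasp_force: 39.7
```

{"op": "carry_out", "data": {
  "rows": [
    [0,0,0,0,0,0],
    [0,0,0,0,0,0],
    [0,0,0,0,0,0],
    [0,0,0,0,0,0],
    [0,0,0,0,0,0],
    [0,0,0.1,0,0,0],
    [0,0,0.5,0,0,0],
    [0,0,1.2,0,0,0],
    [0,0,2.0,0,0,0],
    [0,0,2.8,0,0,0]
  ],
  "fingers": 85
}}

```text
time: 41.7
eef_pos: [0.6112, -0.3078, 0.162]
eef_rot: [-0.0, 1.0, -0.017, -0.0]
ft_force: [0.4, -0.6, 0.6]
gripper_width: 0.0851
grasp_force: 0.0
```

{"op": "carry_out", "data": {
  "rows": [
    [0,0,0.5,0,0,0],
    [-0.2,0.1,1.0,0,0,0],
    [-0.7,0.4,1.5,0,0,0],
    [-1.2,0.8,2.0,0,0,0],
    [-1.7,1.2,2.3,0,0,0],
    [-2.2,1.6,2.5,0,0,0],
    [-2.5,1.9,2.5,0,0,0],
    [-2.5,2.0,2.5,0,0,0],
    [-2.5,2.0,2.5,0,0,0],
    [-2.5,2.0,2.5,0,0,0]
  ]
}}

```text
time: 42.7
eef_pos: [0.4871, -0.2085, 0.2852]
eef_rot: [0.0, 1.0, -0.017, 0.0]
ft_force: [1.0, -0.3, 0.0]
gripper_width: 0.0852
grasp_force: 0.0
```

Run:
```python
from m import *
pose();p,d,P=shot("wrist","w15");near(P,.611,-.307,.026,.022,.034,"dnut")
near(P,.5,-.339,.047,.021,.028,"rim")
p,d,P=shot("top","t15");near(P,.611,-.307,.026,.022,.034,"dnut");near(P,.587,.317,.03,.022,.034,"bnut");near(P,.467,.313,.06,.064,.072,"disc");near(P,.467,.313,.06,.1,.12,"tip")
a=cv2.imread("pics/t15.png")[130:330,110:530];cv2.imwrite("pics/t15c.png",cv2.resize(a,(798,380)))
```

```text
42.7 [ 0.4871 -0.2085  0.2852] [ 1.000e-04  9.999e-01 -1.730e-02  1.000e-04] [ 1.  -0.3  0. ] 0.0852 0.0
dnut 492 circ [ 0.6101 -0.3077] 0.017 mid [ 0.6101 -0.3076] mean [ 0.6099 -0.3068  0.0276]
rim 2780 circ [ 0.4989 -0.3391] 0.0423 mid [ 0.4988 -0.3389] mean [ 0.5003 -0.3384  0.0244]
dnut none
bnut 95 circ [0.5858 0.3174] 0.0296 mid [0.5866 0.3174] mean [0.5873 0.315  0.0275]
disc 811 circ [0.468  0.3111] 0.0433 mid [0.4686 0.3113] mean [0.4673 0.309  0.0681]
tip 65 circ [0.4683 0.3101] 0.0087 mid [0.4684 0.3095] mean [0.4682 0.3093 0.107 ]
```

View pics/t15c.png

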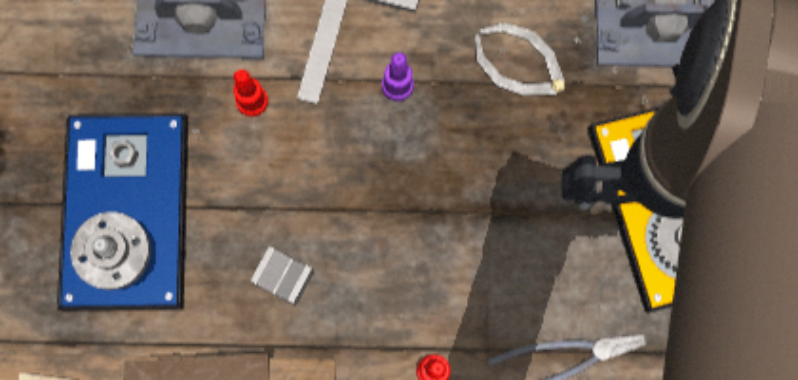

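The picture shows the blue kit complete: nut at (123,155), and the flange on the spindle at (108,250). The bystanders have not moved. The wrist camera puts the gear rim and dark nut at the right heights.

```bash
python3 -c "
from bench import *
print(finish_job())"
```

```text
the job is handed in; nothing more can be done
None
```

Both kits are made up and the job is handed in at about 43 s of robot time; every placed part measured at its seated position and height, and the V-block, calipers, try square and look-alikes were left alone.

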